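Line up the pigment jars by height on the rail

ROBOT

A 6-joint arm with a two-finger parallel gripper is mounted at the origin on a cart in front of the work surface, level with it; the furniture and walls round the work are solid. World frame = base frame: x ahead of the robot, y to its left, z up, the work surface at z = 0. Lengths are in m, angles in rad, forces in N, time in s.
With the tool pointing down it reaches from about 0.35 to 0.975 m from the base axis. Payload 7.1 kg.
Tool frame: the origin (TCP) lies on the front face of the gripper's body, between the roots of the fingers; the fingertips stand 80 mm ahead of it and the grasp point (between the pads) lies robot.grip_depth ahead of it (robot.grip_depth is the distance from the TCP to the grasp point, in m); z points along the fingers, y is the line along which they close (so a half turn about z gives the same grasp; the last joint's range is limited). The gripper opens to 88 mm and grips with 3 to 60 N. Pads are 20 mm wide; open, the fingers measure 115 mm over their backs; the gripper's body (75 mm by 178 mm) begins 61 mm behind the grasp point.
Start: joints at [-1.328, 0.423, 1.63, -0, 1.089, -0.019], TCP at [0.162, -0.604, 0.303] pointing down, gripper open.
Joint ranges: [-3, 3], [-0.9, 2.11], [0.09, 2.58], [-1.31, 4.45], [0.11, 2.69], [-2.54, 2.54]. Speed limits (rad/s): [2.39, 2.39, 3.01, 3.14, 3.14, 3.14].

INTERFACE

Orientations are given as a 3x3 rotation matrix whose columns are the frame's x, y, z axes.
In Python, from bench import robot, cams gives the robot as it stands.
- The arm moves only by the tool carry_out, never from a script. Its argument "series" is a list of rows, each a list of 3 entries, a list of its own where there are three numbers: the shift along the world's x, y, z normalised to -1 to 1, where 1 is 0.2 m, then the turn, a rotation vector about the world's x, y, z normalised to -1 to 1, where 1 is 60 degrees, then the opening, from -1 (shut) to 1 (fully open). A call has 1 to 12 rows; each row is the pose to reach, as a shift and turn from the pose commanded when the call began; what a row does not reach only later rows make up. A row lasts 1/10 s, in which the tool goes at most 50 mm and 8.59 degrees, less where a joint would pass 70% of its speed; a pose out of reach is approached as far as the arm can. A call with a number of a shift or a turn outside -1 to 1 is refused whole. A call with a gripper value outside its range is refused whole. The fingers move at their own pace and stop on an object; "newtons" is the grip in N (left out, the last holds). Time passes only in rows, so rows that repeat a pose let the fingers close. It gives the time, the measured TCP pose, the force, the opening and the grip force at its end, in the units of the state.
- robot.get_state(): the state, without advancing time (a new reading comes with each control period).
- cams.grab_frame(name): name is "scene" or "top" or "wrist"; returns the picture (400x640x3 uint8, red, green, blue); there is no depth.
- cams.get_calibration(name): a dict with "mtx" (3x3 intrinsics, pixels), "camera_from_world" (4x4, takes a point from world to camera coordinates); the wrist camera has in their place "T_tool_cam" (4x4, takes a point from camera to tool coordinates, whose origin is the TCP and whose axes are the flange's). Camera axes: x right, y down, z forward; pixel columns grow to the right and rows downward; lengths in m; the calibration is good to about 2 mm. A picture is of the moment at which its call begins: read the wrist's pose just before it. get_calibration takes no time and is no camera call.
- robot.hand_in(): hands the job in; it is judged then, once.
The state is a dict: "time": time; "joint_positions": joint angles; "qvel": joint speeds; "effort": joint torques, N m; "eef_pos": TCP position; "ee_rot": TCP orientation; "force": force on the tool from outside, world axes, zero at the start; "ft_torque": the same for the moment, N m; "gripper_width": opening from 0.0 (shut) to 1.0 (fully open); "finger_force": force on a finger pad.
Only numpy, scipy, OpenCV 4.12 (cv2) and the standard library are available. Lean on these libraries where they do the work, as an engineer would, in place of code of your own. Each camera call takes 0.05 s, during which the arm holds its last target. There are 200 camera calls.

TASK

Tidy the four pigment jars onto the wooden rail in order of height: the tallest on the square cork seat at one end, then falling seat by seat along the row to the shortest on the round seat at the other end. Stand every jar upright and centred on its own seat, and let go of them all.

Things in the scene. Friction and masses are not known exactly. Their poses are not given: they have to be found in the camera images.
- jar_h70_center (a point): tallest pigment jar: brown with a black screw lid, 52 mm diameter, 70 mm tall; round, stands upright, about 90 g, loose. This point is its centre, on its axis half-way up (35 mm above its underside). Grasp it across the diameter; the lid is as wide as the body.
- jar_h60_center (a point): second tallest, slim pigment jar: cream with a red screw lid, 38 mm diameter, 60 mm tall; round, stands upright, about 90 g, loose. This point is its centre, on its axis half-way up (30 mm above its underside). Grasp it across the diameter; the lid is as wide as the body.
- jar_h52_center (a point): third tallest pigment jar: teal with a black screw lid, 42 mm diameter, 52 mm tall; round, stands upright, about 90 g, loose. This point is its centre, on its axis half-way up (26 mm above its underside). Grasp it across the diameter; the lid is as wide as the body.
- jar_h44_center (a point): shortest, squat pigment jar: orange with a pale grey screw lid, 48 mm diameter, 44 mm tall; round, stands upright, about 90 g, loose. This point is its centre, on its axis half-way up (22 mm above its underside). Grasp it across the diameter; the lid is as wide as the body.
- seat_square: square cork seat, 58 x 58 mm, 3 mm thick, at one end of the row (at either end; it changes): the tallest jar belongs here. Four seats, 70 mm apart between centres, in a straight row on a dark wooden rail (282 x 72 x 10 mm, fixed flat on the table). Origin: centre of its underside, 10 mm above the table; its flat top is 3 mm higher. x axis along the row, z up.
- seat_b: round cork seat, 58 mm diameter, 3 mm thick, one of the two inner seats of the row; it may be the neighbour of the square seat or of the round end seat. Four seats, 70 mm apart between centres, in a straight row on a dark wooden rail (282 x 72 x 10 mm, fixed flat on the table). Origin: centre of its underside, 10 mm above the table; its flat top is 3 mm higher. x axis along the row, z up.
- seat_c: round cork seat, 58 mm diameter, 3 mm thick, the other inner seat of the row. Four seats, 70 mm apart between centres, in a straight row on a dark wooden rail (282 x 72 x 10 mm, fixed flat on the table). Origin: centre of its underside, 10 mm above the table; its flat top is 3 mm higher. x axis along the row, z up.
- seat_round_end: round cork seat, 58 mm diameter, 3 mm thick, at the end of the row farthest from the square seat: the shortest jar belongs here. Four seats, 70 mm apart between centres, in a straight row on a dark wooden rail (282 x 72 x 10 mm, fixed flat on the table). Origin: centre of its underside, 10 mm above the table; its flat top is 3 mm higher. x axis along the row, z up.
- plates_right: fixed stack of black plates between the jars and the rail, an obstacle: 260 mm across, 173 mm high. Origin: centre of its underside, on the table.
Things that resemble listed ones, but are neither listed nor needed, are in the scene too. What is shaped like the part that bears jar_h70_center but blue or pink is not meant.

How it is judged:
By the outcome, as a careful person would: the job done as asked, in the order asked, and still so for the second after the job is handed in, with the robot touching nothing.
It also fails if it takes over 120 s, if anything falls off the work surface, if the arm or the gripper's body presses on something with over 40 N, if the wrist force passes 120 N, or if a joint passes its speed limit or range.

## Working session

There is one attempt and no reset: what is moved stays moved. The work goes in short steps, Python scripts to look and compute and a tool call to move; the robot and the scene stay as the last step left them, time stands still between calls to the robot, and variables do not carry over. Pictures are saved under pics/ and viewed, at most 18 in all, crops included, and the job is handed in when it is done.

Besides the shell and the picture viewer there is one more tool, called in YAML: its name, and indented under it one key for each argument. carry_out: Moves the arm, as the interface text tells. Scaled input: -1 to 1 covers 0.2 m each way for a shift and 60 degrees each way for a turn. Its arguments: {"type":"object","properties":{"series":{"type":"array","items":{"type":"array"}},"newtons":{"type":"number"}},"required":["series"]}

```bash
mkdir -p pics; ls; python3 - <<'E'
from bench import robot,cams
import cv2,numpy as np
np.set_printoptions(precision=4,suppress=True)
print(robot.grip_depth); s=robot.get_state(); print(s)
for n in("scene","top","wrist"):
    f=cams.grab_frame(n); cv2.imwrite(f"pics/{n}0.png",f[:,:,::-1]); c=cams.get_calibration(n); print(n,c)
E
```

```text
pics
0.0613
{'time': 0.0, 'joint_positions': array([-1.328 ,  0.4239,  1.6307, -0.    ,  1.0886, -0.019 ]), 'qvel': array([-0.0018,  0.0001, -0.0007,  0.0002,  0.    , -0.0004]), 'effort': array([  0.0016, -54.4623, -27.3666,   0.0644,   0.0228,  -0.0001]), 'eef_pos': array([ 0.1617, -0.6033,  0.3019]), 'ee_rot': array([[ 0.9659,  0.2588, -0.0004],
       [ 0.2588, -0.9659,  0.0015],
       [ 0.    , -0.0016, -1.    ]]), 'force': array([-0.0122, -0.4718, -0.2022]), 'ft_torque': array([ 0.0191, -0.0298, -0.0065]), 'finger_force': 0.0, 'gripper_width': 1.000294215056414}
scene {'mtx': array([[392.4568,   0.    , 323.1146],
       [  0.    , 392.4568, 201.4732],
       [  0.    ,   0.    ,   1.    ]]), 'camera_from_world': array([[-0.7774, -0.6286,  0.0231,  0.5468],
       [-0.3782,  0.4377, -0.8157,  0.1701],
       [ 0.5026, -0.6429, -0.578 ,  0.9259],
       [ 0.    ,  0.    ,  0.    ,  1.    ]])}
top {'mtx': array([[392.8615,   0.    , 321.681 ],
       [  0.    , 392.8615, 199.8373],
       [  0.    ,   0.    ,   1.    ]]), 'camera_from_world': array([[-0.0245, -0.9997,  0.002 ,  0.1908],
       [-0.9795,  0.0236, -0.2002,  0.5324],
       [ 0.2   , -0.0069, -0.9798,  1.2141],
       [ 0.    ,  0.    ,  0.    ,  1.    ]])}
wrist {'mtx': array([[301.2771,   0.    , 321.5239],
       [  0.    , 301.2771, 196.6379],
       [  0.    ,   0.    ,   1.    ]]), 'T_tool_cam': array([[-0.0004, -0.9588, -0.284 ,  0.0778],
       [ 1.    , -0.0007,  0.0009, -0.0005],
       [-0.0011, -0.284 ,  0.9588, -0.0815],
       [ 0.    ,  0.    ,  0.    ,  1.    ]])}
```

View pics/scene0.png

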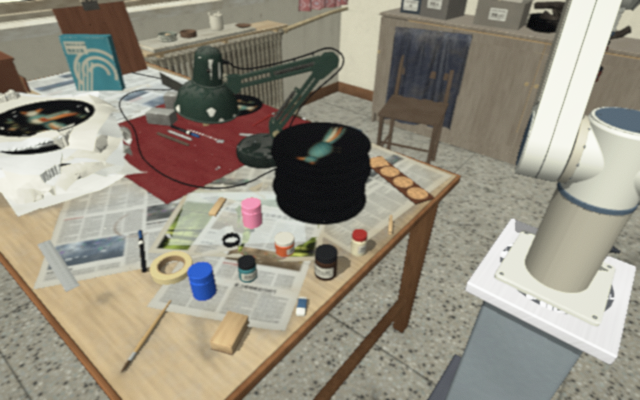

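View pics/top0.png

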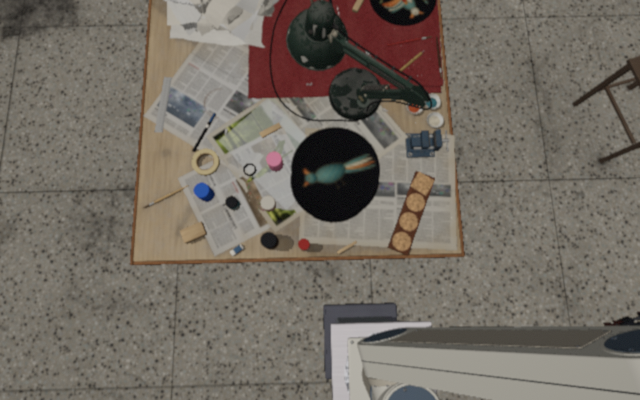

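View pics/wrist0.png

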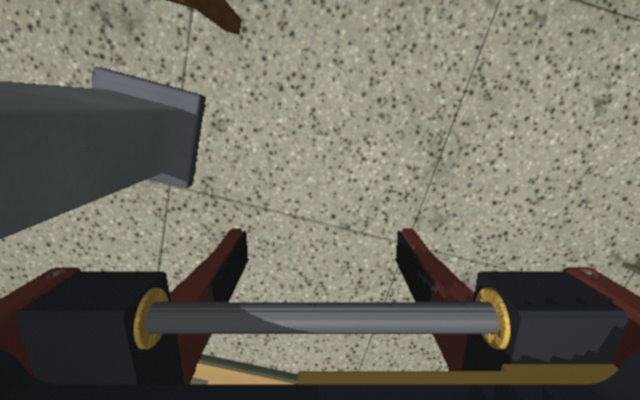

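The scene and top views show the jars left of the plates: brown at top(269,241), red-lidded (304,245), teal (232,203), grey-lidded orange (268,203). Blue and pink lookalikes are at (204,192) and (274,160). The rail is on the right, with seats from (423,184) to (402,241).

```bash
cat > h.py <<'E'
import cv2,numpy as np
from bench import robot,cams
np.set_printoptions(precision=4,suppress=True)
def ray(name,uv,z,st=None):
    c=cams.get_calibration(name)
    if name=="wrist":
        T=np.eye(4);T[:3,:3]=st["ee_rot"];T[:3,3]=st["eef_pos"];T=T@c["T_tool_cam"]
    else: T=np.linalg.inv(c["camera_from_world"])
    d=T[:3,:3]@np.linalg.inv(c["mtx"])@[uv[0],uv[1],1]
    o=T[:3,3]; return o+d*(z-o[2])/d[2]
def blobs(m,lo=20):
    n,_,st,ce=cv2.connectedComponentsWithStats(m.astype(np.uint8))
    return [(ce[i],st[i]) for i in range(1,n) if st[i][4]>=lo]
def hsv(f): return cv2.cvtColor(f,cv2.COLOR_RGB2HSV)
E
python3 - <<'E'
from h import *
f=cv2.imread("pics/top0.png")[:,:,::-1].copy(); H=hsv(f).astype(int)
h,s,v=H[...,0],H[...,1],H[...,2]
def show(n,m,z,box,lo=15):
    x0,y0,x1,y1=box; k=np.zeros(m.shape,bool);k[y0:y1,x0:x1]=1
    for c,st in blobs(m&k,lo): print(n,c,st[4],st[2:4],ray("top",c,z)[:2])
show("h70",v<60,.070,(255,228,284,256)); show("h52",v<60,.052,(222,192,243,214))
show("h60",((h<8)|(h>172))&(s>130),.060,(290,235,320,255))
show("seat",(h<20)&(s>60)&(v>150),.013,(385,165,440,260))
rail=(s>60)&(h<25)&(v>20)
show("rail",rail,.010,(385,165,440,260),100)
show("plates",v<40,.173,(285,120,390,230),300)
a=cv2.resize(f[165:260,380:450],None,fx=4,fy=4,interpolation=2);b=cv2.resize(f[180:260,220:320],None,fx=4,fy=4,interpolation=2)
w=np.zeros((400,700,3),np.uint8);w[:380,:280]=a;w[:320,290:690]=b
cv2.imwrite("pics/crop1.png",w[:,:,::-1])
E
```

```text
h70 [269.553  240.4147] 217 [18 16] [0.4084 0.3435]
h52 [232.1855 202.6371] 124 [14 12] [0.535  0.4665]
h60 [303.6211 244.1158] 95 [12 11] [0.3952 0.238 ]
seat [421.33   182.4877] 203 [21 22] [ 0.5967 -0.1591]
seat [414.4324 202.3514] 148 [16 16] [ 0.5292 -0.131 ]
seat [407.3904 221.5   ] 146 [16 16] [ 0.4655 -0.1032]
seat [400.4968 241.2581] 155 [16 17] [ 0.4011 -0.0763]
rail [411.1926 221.3122] 2181 [55 88] [ 0.4663 -0.1165]
plates [333.7902 174.844 ] 5366 [87 94] [0.587 0.141]
```

View pics/crop1.png

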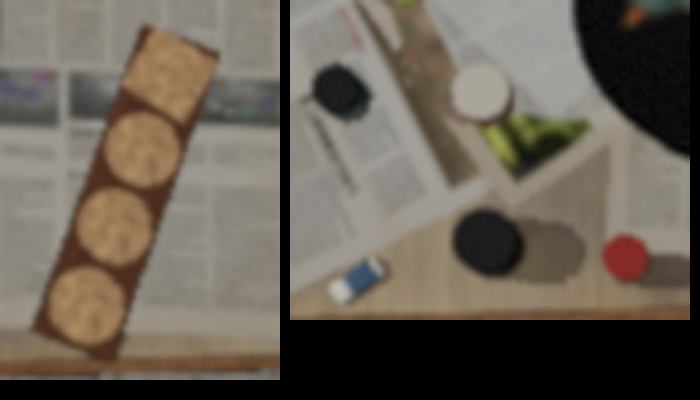

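The crop confirms the square seat at the far end (x≈0.597), round seats towards the robot, and the grey lid at top(268,203). Moving over the rail first.

carry_out:
  series:
    - [[0.57, 0.8, 0.1], [0, 0, 0], 1]
    - [[0.57, 0.8, 0.1], [0, 0, 0], 1]
    - [[0.57, 0.8, 0.1], [0, 0, 0], 1]
    - [[0.57, 0.8, 0.1], [0, 0, 0], 1]
    - [[0.57, 0.8, 0.1], [0, 0, 0], 1]

```text
time: 0.65
eef_pos: [0.2779, -0.4398, 0.323]
ee_rot: [[0.965, 0.263, 0.0], [0.263, -0.965, 0.001], [0.001, -0.001, -1.0]]
force: [-0.5, -0.4, -0.4]
gripper_width: 0.999
finger_force: 0.0
```

carry_out:
  series:
    - [[0.57, 0.8, 0], [0, 0, 0], 1]
    - [[0.57, 0.8, 0], [0, 0, 0], 1]
    - [[0.57, 0.8, 0], [0, 0, 0], 1]
    - [[0.57, 0.8, 0], [0, 0, 0], 1]
    - [[0.57, 0.8, 0], [0, 0, 0], 1]

```text
time: 1.15
eef_pos: [0.3919, -0.2806, 0.3226]
ee_rot: [[0.965, 0.263, 0.0], [0.263, -0.965, 0.001], [0.001, -0.001, -1.0]]
force: [-0.2, -0.4, -0.3]
gripper_width: 1.001
finger_force: 0.0
```

carry_out:
  series:
    - [[0.57, 0.8, 0], [0, 0, 0], 1]
    - [[0.57, 0.8, 0], [0, 0, 0], 1]
    - [[0.57, 0.8, 0], [0, 0, 0], 1]
    - [[0.57, 0.8, 0], [0, 0, 0], 1]
    - [[0.57, 0.8, 0], [0, 0, 0], 1]
    - [[0.57, 0.8, 0], [0, 0, 0], 1]

```text
time: 1.75
eef_pos: [0.5039, -0.1239, 0.3222]
ee_rot: [[0.965, 0.261, -0.001], [0.261, -0.965, -0.0], [-0.001, 0.0, -1.0]]
force: [-0.3, 0.2, -0.3]
gripper_width: 1.001
finger_force: 0.0
```

```bash
python3 - <<'E'
from h import *
s=robot.get_state(); f=cams.grab_frame("wrist"); cv2.imwrite("pics/w1.png",f[:,:,::-1]); np.save("w1.npy",s,allow_pickle=True)
print(s["eef_pos"],s["ee_rot"][:,0],s["time"])
H=hsv(f).astype(int);h,ss,v=H[...,0],H[...,1],H[...,2]
for c,st in blobs((h<22)&(ss>60)&(v>140),500): print(c,st,ray("wrist",c,.013,s))
E
```

```text
[ 0.5039 -0.1239  0.3222] [ 0.9655  0.2605 -0.001 ] 1.75
[444.4855 152.5942] [416  49  75 161 791] [ 0.566  -0.2723  0.013 ]
[370.4298 103.9966] [ 336   68   69   72 2620] [ 0.5984 -0.1611  0.013 ]
[335.2345 148.5216] [ 312  125   48   48 1825] [ 0.5342 -0.134   0.013 ]
[302.587  189.2543] [ 280  167   46   45 1632] [ 0.4704 -0.1065  0.013 ]
[133.2799 211.1278] [  19  183  219   61 4391] [0.3799 0.1101 0.013 ]
[272.3833 227.1177] [ 250  207   45   41 1453] [ 0.4064 -0.0791  0.013 ]
[339.9846 265.5862] [ 280  245  119   42 1757] [ 0.3731 -0.1868  0.013 ]
```

View pics/w1.png

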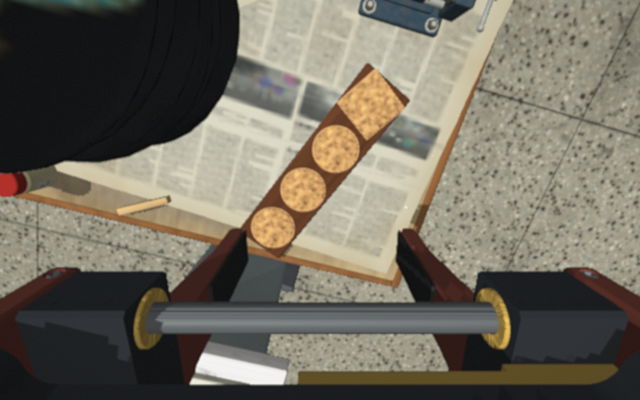

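The wrist view shows the four seats at (370,104), (335,149), (303,189), (272,227), square seat at the far end, positions consistent with the top view within 5 mm. Now over the plates to the jars.

carry_out:
  series:
    - [[-0.07, 0.75, 0.1], [0, 0, 0.5], 1]
    - [[-0.07, 0.75, 0.1], [0, 0, 0.5], 1]
    - [[-0.07, 0.75, 0.1], [0, 0, 0.5], 1]
    - [[-0.07, 0.75, 0.1], [0, 0, 0.5], 1]
    - [[-0.07, 0.75, 0.1], [0, 0, 0.5], 1]

```text
time: 2.3
eef_pos: [0.4893, 0.0258, 0.3429]
ee_rot: [[0.706, 0.708, 0.0], [0.708, -0.706, -0.0], [-0.0, 0.0, -1.0]]
force: [0.1, -0.2, -0.5]
gripper_width: 1.003
finger_force: 0.0
```

carry_out:
  series:
    - [[-0.07, 0.75, 0], [0, 0, 0.5], 1]
    - [[-0.07, 0.75, 0], [0, 0, 0.5], 1]
    - [[-0.07, 0.75, 0], [0, 0, 0.5], 1]
    - [[-0.07, 0.75, 0], [0, 0, 0.5], 1]
    - [[-0.07, 0.75, 0], [0, 0, 0.5], 1]

```text
time: 2.8
eef_pos: [0.476, 0.1755, 0.3423]
ee_rot: [[0.26, 0.965, -0.001], [0.965, -0.26, -0.001], [-0.001, -0.0, -1.0]]
force: [0.2, -0.3, -0.7]
gripper_width: 0.999
finger_force: 0.0
```

carry_out:
  series:
    - [[-0.07, 0.75, 0], [0, 0, 0.5], 1]
    - [[-0.07, 0.75, 0], [0, 0, 0.5], 1]
    - [[-0.07, 0.75, 0], [0, 0, 0.5], 1]
    - [[-0.07, 0.75, 0], [0, 0, 0.5], 1]
    - [[-0.07, 0.75, 0], [0, 0, 0.5], 1]
    - [[-0.07, 0.75, 0], [0, 0, 0.5], 1]

```text
time: 3.4
eef_pos: [0.4626, 0.3242, 0.3423]
ee_rot: [[-0.252, 0.968, -0.001], [0.968, 0.252, -0.001], [-0.001, -0.001, -1.0]]
force: [1.3, 0.2, -0.3]
gripper_width: 1.004
finger_force: 0.0
```

```bash
python3 - <<'E'
from h import *
s=robot.get_state(); f=cams.grab_frame("wrist"); cv2.imwrite("pics/w2.png",f[:,:,::-1]); np.save("w2.npy",s,allow_pickle=True)
print(s["eef_pos"],s["ee_rot"][:,0],s["time"],s["joint_positions"])
E
```

```text
[0.4626 0.3242 0.3423] [-0.2521  0.9677 -0.0007] 3.4 [ 0.5904  0.2909  1.7279 -0.0005  1.1238  0.3358]
```

View pics/w2.png

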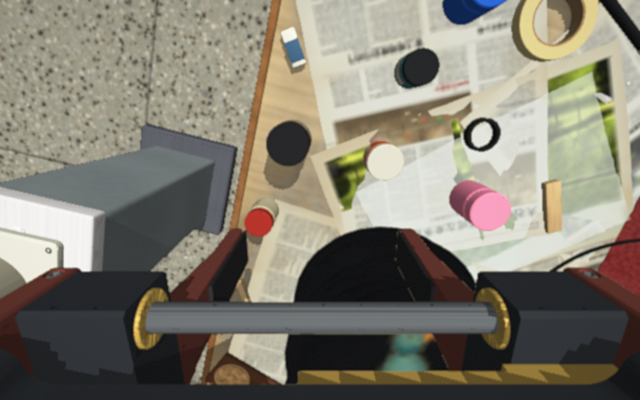

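Lids in the wrist view: brown/black (289,143), teal/black (421,67), grey (385,160), red (260,221).

```bash
python3 - <<'E'
from h import *
s=np.load("w2.npy",allow_pickle=True).item(); f=cv2.imread("pics/w2.png")[:,:,::-1].copy()
H=hsv(f).astype(int);h,ss,v=H[...,0],H[...,1],H[...,2]
for n,z,b,m,D in [("h70",.07,(255,112,322,175),v<70,52),("h52",.052,(395,40,445,95),(v<70)&~((h>75)&(h<100)&(ss>110)),42),("h60",.06,(240,200,285,245),((h<8)|(h>172))&(ss>150)&(v>90),38),("h44",.044,(362,135,408,185),(v>175)&(ss<45),48)]:
    k=np.zeros(m.shape,bool);k[b[1]:b[3],b[0]:b[2]]=1
    mm=(m&k).astype(np.uint8); cs=cv2.findContours(mm,0,1)[0]; c=cv2.convexHull(max(cs,key=cv2.contourArea))
    P=np.array([ray("wrist",p[0],z,s)[:2] for p in c]); (cx,cy),r=cv2.minEnclosingCircle((P*1000).astype(np.float32)); M=cv2.fitEllipse((P*1000).astype(np.float32))
    print(n,cx,cy,2*r,D,M)
E
```

```text
h70 415.4156188964844 350.3541564941406 51.8776969909668 52 ((415.303955078125, 350.35260009765625), (48.028934478759766, 52.14479064941406), 149.46705627441406)
h52 539.8157958984375 467.5384521484375 45.65411376953125 42 ((539.2206420898438, 469.1263122558594), (38.88698196411133, 44.4351806640625), 140.7367706298828)
h60 399.4376525878906 240.93287658691406 39.32071304321289 38 ((399.4125061035156, 241.0325927734375), (34.77785873413086, 39.61637878417969), 162.2152099609375)
h44 540.0664672851562 349.878173828125 74.33110046386719 48 ((544.0502319335938, 343.7255859375), (61.8169059753418, 85.22807312011719), 177.8240966796875)
```

carry_out:
  series:
    - [[-0.25, 0.12, -0.6], [0, 0, 0], 1]
    - [[-0.25, 0.12, -0.6], [0, 0, 0], 1]
    - [[-0.25, 0.12, -0.6], [0, 0, 0], 1]
    - [[-0.25, 0.12, -0.6], [0, 0, 0], 1]
    - [[-0.25, 0.12, -0.6], [0, 0, 0], 1]

```text
time: 3.95
eef_pos: [0.4128, 0.3496, 0.2233]
ee_rot: [[-0.257, 0.967, 0.0], [0.967, 0.257, -0.0], [-0.0, 0.0, -1.0]]
force: [0.6, -0.8, 0.1]
gripper_width: 1.0
finger_force: 0.0
```

```bash
cat >> h.py <<'E'
def lid(name,z,near,fn,save=None,R=60):
    """near = expected world xy; returns fitted circle centre (mm) and diameter"""
    s=robot.get_state(); f=cams.grab_frame(name)
    if save: cv2.imwrite(save,f[:,:,::-1])
    H=hsv(f).astype(int); m=fn(H[...,0],H[...,1],H[...,2]).astype(np.uint8)
    out=[]
    for c in cv2.findContours(m,0,1)[0]:
        if cv2.contourArea(c)<300: continue
        c=cv2.convexHull(c); P=np.array([ray(name,p[0],z,s)[:2] for p in c])*1000
        (x,y),r=cv2.minEnclosingCircle(P.astype(np.float32))
        if np.hypot(x-near[0]*1000,y-near[1]*1000)<R: out.append((round(x,1),round(y,1),round(2*r,1)))
    print("tcp",s["eef_pos"],s["ee_rot"][:,0],round(s["time"],2),out); return out
E
python3 - <<'E'
from h import *
lid("wrist",.07,(.412,.348),lambda h,s,v:v<65,"pics/w3.png")
E
```

```text
tcp [0.4128 0.3496 0.2233] [-0.2565  0.9665 -0.0002] 3.95 [(412.6, 352.4, 55.9)]
```

View pics/w3.png

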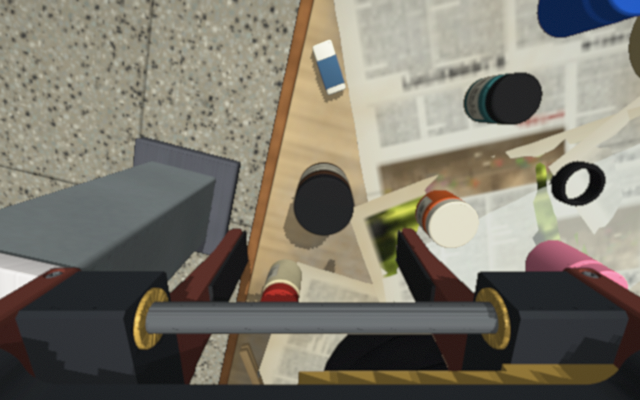

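The black lid is centred below the gripper at (323,206), with the fingers on either side of it. Descend and grasp.

carry_out:
  series:
    - [[0, 0, -0.4], [0, 0, 0], 1]
    - [[0, 0, -0.5], [0, 0, 0], 1]
    - [[0, 0, -0.62], [0, 0, 0], 1]
    - [[0, 0, -0.62], [0, 0, 0], 1]
    - [[0, 0, -0.62], [0, 0, 0], -1]
    - [[0, 0, -0.62], [0, 0, 0], -1]
    - [[0, 0, -0.62], [0, 0, 0], -1]
    - [[0, 0, -0.62], [0, 0, 0], -1]
    - [[0, 0, -0.62], [0, 0, 0], -1]
    - [[0, 0, -0.62], [0, 0, 0], -1]
    - [[0, 0, -0.62], [0, 0, 0], -1]
    - [[0, 0, -0.62], [0, 0, 0], -1]
  newtons: 15

```text
time: 5.2
eef_pos: [0.4123, 0.3507, 0.0996]
ee_rot: [[-0.259, 0.966, 0.001], [0.966, 0.259, 0.001], [0.001, 0.002, -1.0]]
force: [-0.2, -0.2, 7.9]
gripper_width: 0.588
finger_force: 15.0
```

carry_out:
  series:
    - [[0, 0, 0.2], [0, 0, 0], -1]
    - [[0, 0, 0.5], [0, 0, 0], -1]
    - [[0, 0, 1], [0, 0, 0], -1]
    - [[0, 0, 1], [0, 0, 0], -1]
    - [[0, 0, 1], [0, 0, 0], -1]
    - [[0, 0, 1], [0, 0, 0], -1]

```text
time: 5.8
eef_pos: [0.4123, 0.3508, 0.3007]
ee_rot: [[-0.259, 0.966, 0.003], [0.966, 0.259, 0.003], [0.002, 0.004, -1.0]]
force: [0.4, -0.1, -1.2]
gripper_width: 0.59
finger_force: 15.0
```

carry_out:
  series:
    - [[0, 0, 0.3], [0, 0, 0], -1]
    - [[0, -0.1, 0.3], [0, 0, 0], -1]
    - [[0.3, -0.8, 0.3], [0, 0, 0.4], -1]
    - [[0.3, -0.8, 0.3], [0, 0, 0.4], -1]
    - [[0.3, -0.8, 0.3], [0, 0, 0.4], -1]
    - [[0.3, -0.8, 0.3], [0, 0, 0.4], -1]

```text
time: 6.4
eef_pos: [0.4717, 0.1873, 0.3559]
ee_rot: [[-0.631, 0.776, -0.004], [0.776, 0.631, -0.002], [0.001, -0.005, -1.0]]
force: [-0.5, 0.7, -0.8]
gripper_width: 0.588
finger_force: 15.0
```

carry_out:
  series:
    - [[0.3, -0.9, 0], [0, 0, 0.465], -1]
    - [[0.3, -0.9, 0], [0, 0, 0.465], -1]
    - [[0.3, -0.9, 0], [0, 0, 0.465], -1]
    - [[0.3, -0.9, 0], [0, 0, 0.465], -1]
    - [[0.3, -0.9, 0], [0, 0, 0.465], -1]

```text
time: 6.9
eef_pos: [0.532, 0.0062, 0.3558]
ee_rot: [[-0.919, 0.394, -0.004], [0.394, 0.919, -0.001], [0.003, -0.003, -1.0]]
force: [-0.3, 1.4, -0.6]
gripper_width: 0.589
finger_force: 15.0
```

carry_out:
  series:
    - [[0.325, -0.855, 0], [0, 0, 0], -1]
    - [[0.325, -0.855, 0], [0, 0, 0], -1]
    - [[0.325, -0.855, 0], [0, 0, 0], -1]
    - [[0.325, -0.855, 0], [0, 0, 0], -1]
    - [[0.325, -0.855, 0], [0, 0, 0], -1]
    - [[0.325, -0.855, -0.9], [0, 0, 0], -1]
    - [[0.325, -0.855, -0.9], [0, 0, 0], -1]
    - [[0.325, -0.855, -0.9], [0, 0, 0], -1]
    - [[0.325, -0.855, -0.9], [0, 0, 0], -1]
    - [[0.325, -0.855, -0.9], [0, 0, 0], -1]

```text
time: 7.9
eef_pos: [0.5928, -0.158, 0.1725]
ee_rot: [[-0.92, 0.392, -0.012], [0.392, 0.92, 0.004], [0.012, -0.001, -1.0]]
force: [-0.7, -0.5, -0.4]
gripper_width: 0.587
finger_force: 15.0
```

```bash
python3 - <<'E'
from h import *
cv2.imwrite("pics/top4.png",cams.grab_frame("top")[:,:,::-1])
s=robot.get_state(); f=cams.grab_frame("wrist"); cv2.imwrite("pics/w4.png",f[:,:,::-1]); np.save("w4.npy",s,allow_pickle=True)
print(s["eef_pos"],s["ee_rot"],s["time"],s["joint_positions"])
H=hsv(f).astype(int);h,ss,v=H[...,0],H[...,1],H[...,2]
for c,st in blobs((h<22)&(ss>60)&(v>140),500): print(c,st,ray("wrist",c,.013,s))
E
```

```text
[ 0.5947 -0.1588  0.1756] [[-0.9199  0.392  -0.0071]
 [ 0.392   0.92    0.0023]
 [ 0.0074 -0.0007 -1.    ]] 7.95 [-0.2803  0.5744  1.7226  0.0003  0.852  -1.4485]
[123.4639  98.767 ] [  62    0  127  213 3966] [ 0.4555 -0.2659  0.013 ]
[319.9582  32.9313] [ 278    0   85   74 5239] [ 0.473  -0.1082  0.013 ]
[319.8638 124.4619] [ 281   85   78   80 4897] [ 0.5328 -0.1339  0.013 ]
[322.2349 188.6257] [ 286  168   77   47 2180] [ 0.5818 -0.1527  0.013 ]
```

View pics/w4.png

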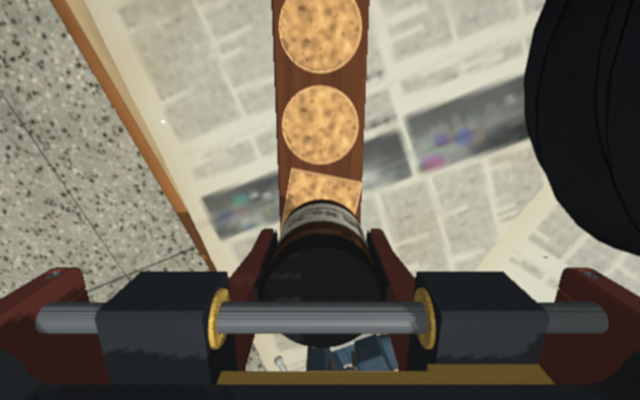

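The wrist view shows the jar held upright above the square seat, with the next seats at (320,124) and (320,33) matching the earlier measurement within 2 mm. Lower it.

carry_out:
  series:
    - [[0, -0.005, -0.15], [0, 0, 0], -1]
    - [[0, -0.005, -0.25], [0, 0, 0], -1]
    - [[0, -0.005, -0.3], [0, 0, 0], -1]
    - [[0, -0.005, -0.335], [0, 0, 0], -1]
    - [[0, -0.005, -0.335], [0, 0, 0], -1]
    - [[0, -0.005, -0.335], [0, 0, 0], -1]
    - [[0, -0.005, -0.335], [0, 0, 0], -1]

```text
time: 8.7
eef_pos: [0.5973, -0.1618, 0.1127]
ee_rot: [[-0.92, 0.392, 0.001], [0.392, 0.92, -0.0], [-0.001, 0.0, -1.0]]
force: [-0.4, 0.2, -0.2]
gripper_width: 0.587
finger_force: 15.0
```

carry_out:
  series:
    - [[0, 0, -0.005], [0, 0, 0], -1]
    - [[0, 0, -0.005], [0, 0, 0], -1]
    - [[0, 0, -0.005], [0, 0, 0], 0.7]
    - [[0, 0, -0.005], [0, 0, 0], 0.7]
    - [[0, 0, -0.005], [0, 0, 0], 0.7]
    - [[0, 0, -0.005], [0, 0, 0], 0.7]
    - [[0, 0, 0.2], [0, 0, 0], 1]
    - [[0, 0, 0.5], [0, 0, 0], 1]
    - [[0, 0, 0.8], [0, 0, 0], 1]
    - [[0, 0, 1], [0, 0, 0], 1]
    - [[0, 0, 1], [0, 0, 0], 1]

```text
time: 9.8
eef_pos: [0.5991, -0.1623, 0.3182]
ee_rot: [[-0.92, 0.392, 0.01], [0.392, 0.92, -0.003], [-0.01, 0.001, -1.0]]
force: [0.6, -0.1, 0.6]
gripper_width: 1.001
finger_force: 0.0
```

```bash
python3 - <<'E'
from h import *
lid("wrist",.083,(.598,-.161),lambda h,s,v:v<65,"pics/w5.png")
E
```

```text
tcp [ 0.5991 -0.1623  0.3182] [-0.9198  0.3923 -0.01  ] 9.8 [(595.5, -163.1, 54.5)]
```

View pics/w5.png

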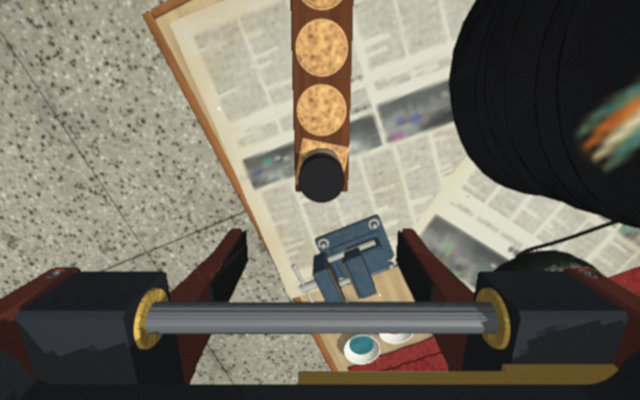

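The jar stands on the square seat at (321,176), freed. Next, the red-lidded jar; the same orientation works.

carry_out:
  series:
    - [[-0.5, 1, 0.1], [0, 0, 0], 1]
    - [[-0.5, 1, 0.1], [0, 0, 0], 1]
    - [[-0.5, 1, 0.1], [0, 0, 0], 1]
    - [[-0.5, 1, 0.1], [0, 0, 0], 1]
    - [[-0.5, 1, 0.1], [0, 0, 0], 1]

```text
time: 10.35
eef_pos: [0.4941, 0.0407, 0.3301]
ee_rot: [[-0.92, 0.391, -0.004], [0.391, 0.92, 0.0], [0.003, -0.001, -1.0]]
force: [-0.1, 0.1, 0.1]
gripper_width: 0.998
finger_force: 0.0
```

carry_out:
  series:
    - [[-0.5, 1, 0], [0, 0, 0], 1]
    - [[-0.5, 1, 0], [0, 0, 0], 1]
    - [[-0.5, 1, 0], [0, 0, 0], 1]
    - [[-0.5, 1, 0], [0, 0, 0], 1]
    - [[-0.5, 1, 0], [0, 0, 0], 1]
    - [[-0.5, 1, 0], [0, 0, 0], 1]

```text
time: 10.95
eef_pos: [0.3949, 0.2401, 0.3301]
ee_rot: [[-0.921, 0.389, -0.003], [0.389, 0.921, -0.001], [0.002, -0.002, -1.0]]
force: [-0.0, -0.5, -0.4]
gripper_width: 0.999
finger_force: 0.0
```

carry_out:
  series:
    - [[0, 0.015, -0.65], [0, 0, 0], 1]
    - [[0, 0.015, -0.65], [0, 0, 0], 1]
    - [[0, 0.015, -0.65], [0, 0, 0], 1]
    - [[0, 0.015, -0.65], [0, 0, 0], 1]
    - [[0, 0.015, -0.65], [0, 0, 0], 1]
    - [[0, 0.015, -0.65], [0, 0, 0], 1]

```text
time: 11.55
eef_pos: [0.3978, 0.2413, 0.2029]
ee_rot: [[-0.92, 0.393, 0.002], [0.393, 0.92, 0.001], [-0.001, 0.002, -1.0]]
force: [-0.5, 0.4, 0.3]
gripper_width: 1.004
finger_force: 0.0
```

```bash
python3 - <<'E'
from h import *
lid("wrist",.06,(.399,.241),lambda h,s,v:((h<8)|(h>172))&(s>150)&(v>90),"pics/w6.png")
E
```

```text
tcp [0.3978 0.2413 0.2029] [-0.9196  0.3929 -0.0013] 11.55 [(397.1, 239.9, 37.3)]
```

View pics/w6.png

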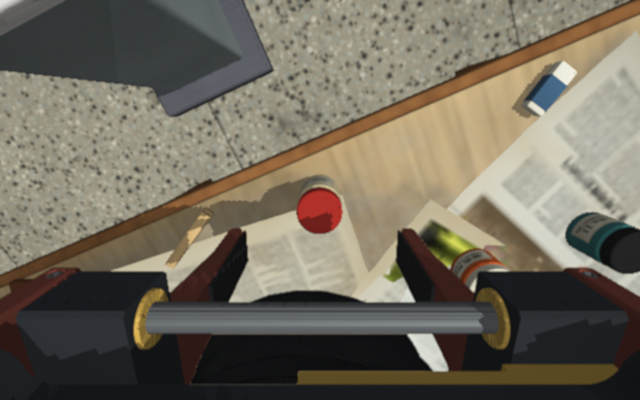

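The red lid is at (320,210), between the fingers. Grasp.

carry_out:
  series:
    - [[0, -0.005, -0.3], [0, 0, 0], 1]
    - [[0, -0.005, -0.45], [0, 0, 0], 1]
    - [[0, -0.005, -0.54], [0, 0, 0], 1]
    - [[0, -0.005, -0.54], [0, 0, 0], 1]
    - [[0, -0.005, -0.54], [0, 0, 0], -1]
    - [[0, -0.005, -0.54], [0, 0, 0], -1]
    - [[0, -0.005, -0.54], [0, 0, 0], -1]
    - [[0, -0.005, -0.54], [0, 0, 0], -1]
    - [[0, -0.005, -0.54], [0, 0, 0], -1]
    - [[0, -0.005, -0.54], [0, 0, 0], -1]
    - [[0, -0.005, -0.54], [0, 0, 0], -1]
    - [[0, -0.005, -0.54], [0, 0, 0], -1]
  newtons: 15

```text
time: 12.8
eef_pos: [0.3968, 0.2403, 0.0938]
ee_rot: [[-0.92, 0.392, 0.0], [0.392, 0.92, -0.0], [-0.0, 0.0, -1.0]]
force: [-1.5, -1.0, 4.0]
gripper_width: 0.434
finger_force: 15.0
```

carry_out:
  series:
    - [[0, 0, 0.2], [0, 0, 0], -1]
    - [[0, 0, 0.5], [0, 0, 0], -1]
    - [[0, 0, 1], [0, 0, 0], -1]
    - [[0, 0, 1], [0, 0, 0], -1]
    - [[0, 0, 1], [0, 0, 0], -1]
    - [[0, 0, 1], [0, 0, 0], -1]

```text
time: 13.4
eef_pos: [0.3974, 0.2407, 0.2953]
ee_rot: [[-0.92, 0.392, 0.004], [0.392, 0.92, 0.002], [-0.002, 0.003, -1.0]]
force: [-0.7, -1.0, -1.1]
gripper_width: 0.429
finger_force: 15.0
```

carry_out:
  series:
    - [[0, 0, 0.25], [0, 0, 0], -1]
    - [[0.35, -0.925, 0.25], [0, 0, 0], -1]
    - [[0.35, -0.925, 0.25], [0, 0, 0], -1]
    - [[0.35, -0.925, 0.25], [0, 0, 0], -1]
    - [[0.35, -0.925, 0.25], [0, 0, 0], -1]
    - [[0.35, -0.925, 0.25], [0, 0, 0], -1]

```text
time: 14.0
eef_pos: [0.4674, 0.0509, 0.341]
ee_rot: [[-0.918, 0.397, -0.004], [0.397, 0.918, -0.002], [0.003, -0.003, -1.0]]
force: [-0.5, -0.2, -0.8]
gripper_width: 0.431
finger_force: 15.0
```

carry_out:
  series:
    - [[0.333, -0.948, 0], [0, 0, 0], -1]
    - [[0.333, -0.948, 0], [0, 0, 0], -1]
    - [[0.333, -0.948, 0], [0, 0, 0], -1]
    - [[0.333, -0.948, 0], [0, 0, 0], -1]
    - [[0.333, -0.948, 0], [0, 0, 0], -1]
    - [[0.333, -0.948, -0.75], [0, 0, 0], -1]
    - [[0.333, -0.948, -0.75], [0, 0, 0], -1]
    - [[0.333, -0.948, -0.75], [0, 0, 0], -1]
    - [[0.333, -0.948, -0.75], [0, 0, 0], -1]
    - [[0.333, -0.948, -0.75], [0, 0, 0], -1]
    - [[0.333, -0.948, -0.75], [0, 0, 0], -1]

```text
time: 15.1
eef_pos: [0.5345, -0.1341, 0.1955]
ee_rot: [[-0.92, 0.392, 0.003], [0.392, 0.92, -0.001], [-0.003, 0.0, -1.0]]
force: [-0.5, -0.8, -1.0]
gripper_width: 0.428
finger_force: 15.0
```

```bash
python3 - <<'E'
from h import *
s=robot.get_state(); f=cams.grab_frame("wrist"); cv2.imwrite("pics/w7.png",f[:,:,::-1])
print(s["eef_pos"],s["ee_rot"][:,2],s["time"])
H=hsv(f).astype(int);h,ss,v=H[...,0],H[...,1],H[...,2]
for c,st in blobs((h<22)&(ss>60)&(v>140),1500): print(c,st,ray("wrist",c,.013,s))
E
```

```text
[ 0.5345 -0.1341  0.1955] [ 0.0025 -0.0006 -1.    ] 15.1
[170.0658  76.9229] [  81    0  192  209 5865] [ 0.3925 -0.2078  0.013 ]
[321.2158  29.5877] [ 282    0   79   67 4417] [ 0.4091 -0.0807  0.013 ]
[320.9993 114.6537] [ 285   77   73   76 4283] [ 0.4682 -0.1062  0.013 ]
[320.841  190.8795] [ 287  162   68   59 3113] [ 0.5296 -0.1326  0.013 ]
```

carry_out:
  series:
    - [[0, 0, -0.2], [0, 0, 0], -1]
    - [[0, 0, -0.35], [0, 0, 0], -1]
    - [[0, 0, -0.4], [0, 0, 0], -1]
    - [[0, 0, -0.435], [0, 0, 0], -1]
    - [[0, 0, -0.435], [0, 0, 0], -1]
    - [[0, 0, -0.435], [0, 0, 0], -1]
    - [[0, 0, -0.435], [0, 0, 0], -1]

```text
time: 15.85
eef_pos: [0.5342, -0.1345, 0.108]
ee_rot: [[-0.92, 0.392, 0.002], [0.392, 0.92, -0.001], [-0.002, 0.0, -1.0]]
force: [0.6, -0.1, -1.7]
gripper_width: 0.43
finger_force: 15.0
```

Then release, rise, and head for the orange jar at about (0.54, 0.345), turning back by −52°.

carry_out:
  series:
    - [[0, 0, -0.005], [0, 0, 0], -1]
    - [[0, 0, -0.005], [0, 0, 0], -1]
    - [[0, 0, -0.005], [0, 0, 0], 0.7]
    - [[0, 0, -0.005], [0, 0, 0], 0.7]
    - [[0, 0, -0.005], [0, 0, 0], 0.7]
    - [[0, 0, -0.005], [0, 0, 0], 0.7]
    - [[0, 0, -0.005], [0, 0, 0], 0.7]
    - [[0, 0, 0.2], [0, 0, 0], 1]
    - [[0, 0, 0.5], [0, 0, 0], 1]
    - [[0, 0, 1], [0, 0, 0], 1]
    - [[0, 0, 1], [0, 0, 0], 1]
    - [[0, 0, 1], [0, 0, 0], 1]

```text
time: 17.05
eef_pos: [0.5356, -0.1349, 0.3127]
ee_rot: [[-0.92, 0.392, 0.009], [0.392, 0.92, -0.003], [-0.01, 0.001, -1.0]]
force: [0.9, -0.4, 0.6]
gripper_width: 0.997
finger_force: 0.0
```

```bash
python3 - <<'E'
from h import *
lid("wrist",.073,(.534,-.134),lambda h,s,v:((h<8)|(h>172))&(s>150)&(v>90),"pics/w8.png")
E
```

```text
tcp [ 0.5356 -0.1349  0.3127] [-0.9198  0.3924 -0.0096] 17.05 [(535.9, -135.2, 38.1)]
```

carry_out:
  series:
    - [[0, 0.75, 0.15], [0, 0, -0.4], 1]
    - [[0, 0.75, 0.15], [0, 0, -0.4], 1]
    - [[0, 0.75, 0.15], [0, 0, -0.4], 1]
    - [[0, 0.75, 0.15], [0, 0, -0.4], 1]
    - [[0, 0.75, 0.15], [0, 0, -0.4], 1]

```text
time: 17.6
eef_pos: [0.5329, 0.0176, 0.3354]
ee_rot: [[-0.683, 0.73, -0.002], [0.73, 0.683, 0.0], [0.001, -0.001, -1.0]]
force: [-0.3, -0.5, -0.3]
gripper_width: 1.001
finger_force: 0.0
```

carry_out:
  series:
    - [[0, 0.9, 0], [0, 0, -0.465], 1]
    - [[0, 0.9, 0], [0, 0, -0.465], 1]
    - [[0, 0.9, 0], [0, 0, -0.465], 1]
    - [[0, 0.9, 0], [0, 0, -0.465], 1]
    - [[0, 0.9, 0], [0, 0, -0.465], 1]

```text
time: 18.1
eef_pos: [0.5332, 0.1985, 0.335]
ee_rot: [[-0.261, 0.965, -0.002], [0.965, 0.261, 0.0], [0.001, -0.002, -1.0]]
force: [0.1, 0.2, 0.0]
gripper_width: 1.001
finger_force: 0.0
```

carry_out:
  series:
    - [[0.02, 0.75, 0], [0, 0, 0], 1]
    - [[0.02, 0.75, 0], [0, 0, 0], 1]
    - [[0.02, 0.75, 0], [0, 0, 0], 1]
    - [[0.02, 0.75, 0], [0, 0, 0], 1]
    - [[0.02, 0.75, -0.65], [0, 0, 0], 1]
    - [[0.02, 0.75, -0.65], [0, 0, 0], 1]
    - [[0.02, 0.75, -0.65], [0, 0, 0], 1]
    - [[0.02, 0.75, -0.65], [0, 0, 0], 1]
    - [[0.02, 0.75, -0.65], [0, 0, 0], 1]

```text
time: 19.0
eef_pos: [0.5379, 0.3441, 0.2063]
ee_rot: [[-0.258, 0.966, -0.001], [0.966, 0.258, -0.001], [-0.001, -0.002, -1.0]]
force: [0.2, 0.4, 0.8]
gripper_width: 1.002
finger_force: 0.0
```

```bash
python3 - <<'E'
from h import *
lid("wrist",.044,(.54,.345),lambda h,s,v:(v>165)&(s<40),"pics/w9.png")
E
```

```text
tcp [0.5379 0.3441 0.2063] [-0.2582  0.9661 -0.0008] 19.0 [(576.3, 328.4, 177.5)]
```

View pics/w9.png

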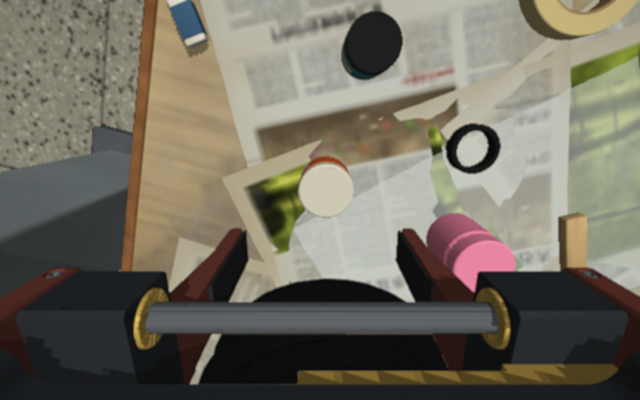

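The grey lid is at (326,189). The pink jar at (478,258) needs a clearance check.

```bash
python3 - <<'E'
from h import *
s=robot.get_state()
print(ray("wrist",(326,189),.044,s), "pink",ray("wrist",(478,258),.07,s),ray("wrist",(515,258),.07,s))
E
```

```text
[0.5389 0.3578 0.044 ] pink [0.6706 0.3403 0.07  ] [0.6996 0.348  0.07  ]
```

carry_out:
  series:
    - [[0.005, 0.067, -0.3], [0, 0, 0], 1]
    - [[0.005, 0.067, -0.45], [0, 0, 0], 1]
    - [[0.005, 0.067, -0.585], [0, 0, 0], 1]
    - [[0.005, 0.067, -0.585], [0, 0, 0], 1]
    - [[0.005, 0.067, -0.585], [0, 0, 0], -1]
    - [[0.005, 0.067, -0.585], [0, 0, 0], -1]
    - [[0.005, 0.067, -0.585], [0, 0, 0], -1]
    - [[0.005, 0.067, -0.585], [0, 0, 0], -1]
    - [[0.005, 0.067, -0.585], [0, 0, 0], -1]
    - [[0.005, 0.067, -0.585], [0, 0, 0], -1]
    - [[0.005, 0.067, -0.585], [0, 0, 0], -1]
    - [[0.005, 0.067, -0.585], [0, 0, 0], -1]
  newtons: 15

```text
time: 20.25
eef_pos: [0.5385, 0.3592, 0.0904]
ee_rot: [[-0.259, 0.966, 0.0], [0.966, 0.259, 0.0], [0.0, 0.0, -1.0]]
force: [-2.4, -1.2, 6.5]
gripper_width: 0.541
finger_force: 15.0
```

carry_out:
  series:
    - [[0, 0, 0.2], [0, 0, 0], -1]
    - [[0, 0, 0.5], [0, 0, 0], -1]
    - [[0, 0, 1], [0, 0, 0], -1]
    - [[0, 0, 1], [0, 0, 0], -1]
    - [[0, 0, 1], [0, 0, 0], -1]
    - [[0, 0, 1], [0, 0, 0], -1]

```text
time: 20.85
eef_pos: [0.539, 0.3595, 0.2919]
ee_rot: [[-0.259, 0.966, 0.004], [0.966, 0.259, 0.002], [0.001, 0.004, -1.0]]
force: [0.4, 0.3, -1.1]
gripper_width: 0.543
finger_force: 15.0
```

carry_out:
  series:
    - [[0, 0, 0.25], [0, 0, 0], -1]
    - [[-0.2, -0.7, 0.25], [0, 0, 0.4], -1]
    - [[-0.2, -0.7, 0.25], [0, 0, 0.4], -1]
    - [[-0.2, -0.7, 0.25], [0, 0, 0.4], -1]
    - [[-0.2, -0.7, 0.25], [0, 0, 0.4], -1]
    - [[-0.2, -0.7, 0.25], [0, 0, 0.4], -1]

```text
time: 21.45
eef_pos: [0.4976, 0.2181, 0.3376]
ee_rot: [[-0.627, 0.779, -0.003], [0.779, 0.627, -0.001], [0.001, -0.003, -1.0]]
force: [-0.1, 0.4, -0.8]
gripper_width: 0.542
finger_force: 15.0
```

carry_out:
  series:
    - [[-0.2, -0.7, 0], [0, 0, 0.465], -1]
    - [[-0.2, -0.7, 0], [0, 0, 0.465], -1]
    - [[-0.2, -0.7, 0], [0, 0, 0.465], -1]
    - [[-0.2, -0.7, 0], [0, 0, 0.465], -1]
    - [[-0.2, -0.7, 0], [0, 0, 0.465], -1]

```text
time: 21.95
eef_pos: [0.4584, 0.0788, 0.3387]
ee_rot: [[-0.919, 0.394, -0.001], [0.394, 0.919, -0.0], [0.001, -0.001, -1.0]]
force: [0.9, 0.5, -0.6]
gripper_width: 0.544
finger_force: 15.0
```

carry_out:
  series:
    - [[-0.27, -0.78, 0], [0, 0, 0], -1]
    - [[-0.27, -0.78, 0], [0, 0, 0], -1]
    - [[-0.27, -0.78, 0], [0, 0, 0], -1]
    - [[-0.27, -0.78, 0], [0, 0, 0], -1]
    - [[-0.27, -0.78, -0.75], [0, 0, 0], -1]
    - [[-0.27, -0.78, -0.75], [0, 0, 0], -1]
    - [[-0.27, -0.78, -0.75], [0, 0, 0], -1]
    - [[-0.27, -0.78, -0.75], [0, 0, 0], -1]
    - [[-0.27, -0.78, -0.75], [0, 0, 0], -1]
    - [[-0.27, -0.78, -0.75], [0, 0, 0], -1]

```text
time: 22.95
eef_pos: [0.4063, -0.0767, 0.1917]
ee_rot: [[-0.92, 0.392, 0.004], [0.392, 0.92, -0.001], [-0.004, 0.001, -1.0]]
force: [0.7, 0.8, -1.9]
gripper_width: 0.539
finger_force: 15.0
```

```bash
python3 - <<'E'
from h import *
s=robot.get_state(); f=cams.grab_frame("wrist"); cv2.imwrite("pics/w10.png",f[:,:,::-1])
print(s["eef_pos"],s["ee_rot"],s["time"],s["joint_positions"])
E
```

```text
[ 0.4063 -0.0767  0.1917] [[-0.9199  0.3922  0.0037]
 [ 0.3922  0.9199 -0.0008]
 [-0.0037  0.0008 -1.    ]] 22.95 [-0.2154  0.3084  2.1606  0.0001  0.6688 -1.3833]
```

View pics/w10.png

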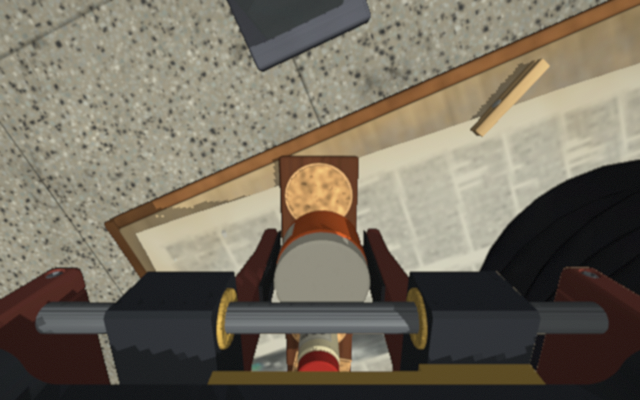

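The orange jar is held above the round end seat, which shows at (319,196). Fitting both precisely before lowering.

```bash
python3 - <<'E'
from h import *
s=robot.get_state(); f=cv2.imread("pics/w10.png")[:,:,::-1].copy(); H=hsv(f).astype(int);h,ss,v=H[...,0],H[...,1],H[...,2]
from scipy.optimize import least_squares
def circ(P,D):
    return least_squares(lambda c:np.hypot(*(P-c).T)-D/2,P.mean(0),loss="soft_l1",f_scale=.5)
def edge(m,box):
    k=np.zeros_like(m);x0,y0,x1,y1=box;k[y0:y1,x0:x1]=m[y0:y1,x0:x1]
    c=max(cv2.findContours(k.astype(np.uint8),0,1)[0],key=cv2.contourArea)[:,0]
    return np.array([p for p in c if x0<p[0]<x1-1 and y0<p[1]<y1-1])
c=edge((h<22)&(ss>60)&(v>160),(275,158,362,205)); P=np.array([ray("wrist",p,.013,s)[:2] for p in c])*1000
r=circ(P,58); print("seat",r.x,np.sqrt(np.mean(r.fun**2)))
c=edge((ss<40)&(v>110)&(v<215),(268,225,376,290)); P=np.array([ray("wrist",p,s["eef_pos"][2]-.0463,s)[:2] for p in c])*1000
r=circ(P,48); print("lid",r.x,np.sqrt(np.mean(r.fun**2)),len(c),c.min(0),c.max(0))
E
```

```text
seat [403.2678 -78.488 ] 0.6202887395179686
lid [410.2643 -78.23  ] 0.8669170112632505 157 [274 239] [368 288]
```

carry_out:
  series:
    - [[-0.015, 0, -0.2], [0, 0, 0], -1]
    - [[-0.015, 0, -0.35], [0, 0, 0], -1]
    - [[-0.015, 0, -0.41], [0, 0, 0], -1]
    - [[-0.015, 0, -0.41], [0, 0, 0], -1]
    - [[-0.015, 0, -0.41], [0, 0, 0], -1]
    - [[-0.015, 0, -0.41], [0, 0, 0], -1]

```text
time: 23.6
eef_pos: [0.4027, -0.0771, 0.1094]
ee_rot: [[-0.92, 0.392, 0.004], [0.392, 0.92, -0.001], [-0.004, 0.001, -1.0]]
force: [-0.3, 0.2, -0.9]
gripper_width: 0.543
finger_force: 15.0
```

carry_out:
  series:
    - [[-0.003, -0.003, -0.02], [0, 0, 0], -1]
    - [[-0.003, -0.003, -0.03], [0, 0, 0], -1]
    - [[-0.003, -0.003, -0.03], [0, 0, 0], -1]
    - [[-0.003, -0.003, -0.03], [0, 0, 0], 0.7]
    - [[-0.003, -0.003, -0.03], [0, 0, 0], 0.7]
    - [[-0.003, -0.003, -0.03], [0, 0, 0], 0.7]
    - [[-0.003, -0.003, -0.03], [0, 0, 0], 0.7]
    - [[0, 0, 0.2], [0, 0, 0], 1]
    - [[0, 0, 0.5], [0, 0, 0], 1]
    - [[0, 0, 0.8], [0, 0, 0], 1]
    - [[0, 0, 1], [0, 0, 0], 1]
    - [[0, 0, 1], [0, 0, 0], 1]

```text
time: 24.8
eef_pos: [0.4034, -0.0773, 0.3126]
ee_rot: [[-0.92, 0.392, 0.009], [0.392, 0.92, -0.002], [-0.009, 0.002, -1.0]]
force: [0.4, -0.2, -0.6]
gripper_width: 1.001
finger_force: 0.0
```

```bash
python3 - <<'E'
from h import *
print(robot.get_state()["eef_pos"])
cv2.imwrite("pics/w11.png",cams.grab_frame("wrist")[:,:,::-1])
E
```

```text
[ 0.4034 -0.0773  0.3126]
```

View pics/w11.png

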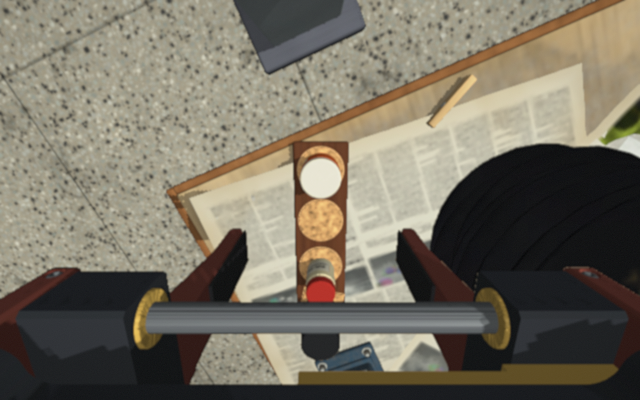

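The grey-lidded jar stands on the round end seat at (320,177), seat (320,220) is free. Now the teal jar.

carry_out:
  series:
    - [[0.2, 0.9, 0.15], [0, 0, -0.4], 1]
    - [[0.2, 0.9, 0.15], [0, 0, -0.4], 1]
    - [[0.2, 0.9, 0.15], [0, 0, -0.4], 1]
    - [[0.2, 0.9, 0.15], [0, 0, -0.4], 1]
    - [[0.2, 0.9, 0.15], [0, 0, -0.4], 1]

```text
time: 25.35
eef_pos: [0.4417, 0.1064, 0.3365]
ee_rot: [[-0.682, 0.731, -0.001], [0.731, 0.682, 0.001], [0.001, -0.0, -1.0]]
force: [-0.0, 0.2, -1.4]
gripper_width: 1.004
finger_force: 0.0
```

carry_out:
  series:
    - [[0.25, 0.95, 0], [0, 0, -0.465], 1]
    - [[0.25, 0.95, 0], [0, 0, -0.465], 1]
    - [[0.25, 0.95, 0], [0, 0, -0.465], 1]
    - [[0.25, 0.95, 0], [0, 0, -0.465], 1]
    - [[0.25, 0.95, 0], [0, 0, -0.465], 1]

```text
time: 25.85
eef_pos: [0.4919, 0.2967, 0.3352]
ee_rot: [[-0.261, 0.965, -0.002], [0.965, 0.261, -0.0], [0.0, -0.002, -1.0]]
force: [0.7, -0.5, -1.1]
gripper_width: 0.995
finger_force: 0.0
```

carry_out:
  series:
    - [[0.23, 0.87, 0], [0, 0, 0], 1]
    - [[0.23, 0.87, 0], [0, 0, 0], 1]
    - [[0.23, 0.87, 0], [0, 0, 0], 1]
    - [[0.23, 0.87, 0], [0, 0, 0], 1]
    - [[0.23, 0.87, -0.63], [0, 0, 0], 1]
    - [[0.23, 0.87, -0.63], [0, 0, 0], 1]
    - [[0.23, 0.87, -0.63], [0, 0, 0], 1]
    - [[0.23, 0.87, -0.63], [0, 0, 0], 1]
    - [[0.23, 0.87, -0.63], [0, 0, 0], 1]
    - [[0.23, 0.87, -0.63], [0, 0, 0], 1]

```text
time: 26.85
eef_pos: [0.5384, 0.4672, 0.2134]
ee_rot: [[-0.259, 0.966, 0.002], [0.966, 0.259, 0.002], [0.001, 0.002, -1.0]]
force: [0.4, -0.1, 0.3]
gripper_width: 0.997
finger_force: 0.0
```

```bash
python3 - <<'E'
from h import *
lid("wrist",.052,(.54,.468),lambda h,s,v:(v<65),"pics/w12.png")
E
```

```text
tcp [0.5384 0.4672 0.2134] [-0.2587  0.966   0.001 ] 26.85 [(540.9, 473.6, 41.4)]
```

View pics/w12.png

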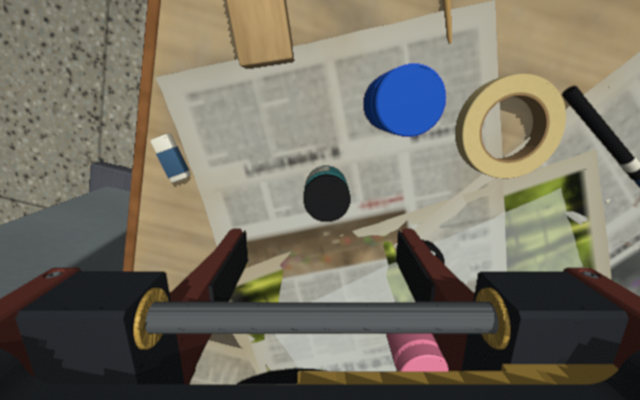

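The teal jar's black lid is at (327,194), with clear space around it. Grasp.

carry_out:
  series:
    - [[0.01, 0.025, -0.3], [0, 0, 0], 1]
    - [[0.01, 0.025, -0.45], [0, 0, 0], 1]
    - [[0.01, 0.025, -0.61], [0, 0, 0], 1]
    - [[0.01, 0.025, -0.61], [0, 0, 0], 1]
    - [[0.01, 0.025, -0.61], [0, 0, 0], -1]
    - [[0.01, 0.025, -0.61], [0, 0, 0], -1]
    - [[0.01, 0.025, -0.61], [0, 0, 0], -1]
    - [[0.01, 0.025, -0.61], [0, 0, 0], -1]
    - [[0.01, 0.025, -0.61], [0, 0, 0], -1]
    - [[0.01, 0.025, -0.61], [0, 0, 0], -1]
    - [[0.01, 0.025, -0.61], [0, 0, 0], -1]
    - [[0.01, 0.025, -0.61], [0, 0, 0], -1]
  newtons: 15

```text
time: 28.1
eef_pos: [0.5399, 0.4724, 0.0903]
ee_rot: [[-0.259, 0.966, 0.001], [0.966, 0.259, 0.001], [0.0, 0.001, -1.0]]
force: [1.4, -0.2, 3.7]
gripper_width: 0.479
finger_force: 15.0
```

carry_out:
  series:
    - [[0, 0, 0.2], [0, 0, 0], -1]
    - [[0, 0, 0.5], [0, 0, 0], -1]
    - [[0, 0, 1], [0, 0, 0], -1]
    - [[0, 0, 1], [0, 0, 0], -1]
    - [[0, 0, 1], [0, 0, 0], -1]
    - [[0, 0, 1], [0, 0, 0], -1]

```text
time: 28.7
eef_pos: [0.5398, 0.4725, 0.2918]
ee_rot: [[-0.259, 0.966, 0.003], [0.966, 0.259, 0.002], [0.002, 0.003, -1.0]]
force: [-0.6, 0.3, -1.5]
gripper_width: 0.473
finger_force: 15.0
```

carry_out:
  series:
    - [[0, 0, 0.25], [0, 0, 0], -1]
    - [[0, -0.95, 0.25], [0, 0, 0.4], -1]
    - [[0, -0.95, 0.25], [0, 0, 0.4], -1]
    - [[0, -0.95, 0.25], [0, 0, 0.4], -1]
    - [[0, -0.95, 0.25], [0, 0, 0.4], -1]
    - [[0, -0.95, 0.25], [0, 0, 0.4], -1]

```text
time: 29.3
eef_pos: [0.538, 0.2774, 0.3363]
ee_rot: [[-0.626, 0.78, -0.006], [0.78, 0.626, -0.004], [0.001, -0.007, -1.0]]
force: [-0.1, 0.3, -1.3]
gripper_width: 0.476
finger_force: 15.0
```

carry_out:
  series:
    - [[-0.175, -0.975, 0], [0, 0, 0.465], -1]
    - [[-0.175, -0.975, 0], [0, 0, 0.465], -1]
    - [[-0.175, -0.975, 0], [0, 0, 0.465], -1]
    - [[-0.175, -0.975, 0], [0, 0, 0.465], -1]
    - [[-0.175, -0.975, 0], [0, 0, 0.465], -1]

```text
time: 29.8
eef_pos: [0.5024, 0.0835, 0.3372]
ee_rot: [[-0.919, 0.395, -0.005], [0.395, 0.919, -0.002], [0.004, -0.004, -1.0]]
force: [0.4, 1.7, -0.5]
gripper_width: 0.477
finger_force: 15.0
```

carry_out:
  series:
    - [[-0.178, -0.968, 0], [0, 0, 0], -1]
    - [[-0.178, -0.968, 0], [0, 0, 0], -1]
    - [[-0.178, -0.968, 0], [0, 0, 0], -1]
    - [[-0.178, -0.968, 0], [0, 0, 0], -1]
    - [[-0.178, -0.968, 0], [0, 0, 0], -1]
    - [[-0.178, -0.968, -0.75], [0, 0, 0], -1]
    - [[-0.178, -0.968, -0.75], [0, 0, 0], -1]
    - [[-0.178, -0.968, -0.75], [0, 0, 0], -1]
    - [[-0.178, -0.968, -0.75], [0, 0, 0], -1]
    - [[-0.178, -0.968, -0.75], [0, 0, 0], -1]
    - [[-0.178, -0.968, -0.75], [0, 0, 0], -1]

```text
time: 30.9
eef_pos: [0.4703, -0.1062, 0.1916]
ee_rot: [[-0.92, 0.392, 0.003], [0.392, 0.92, -0.001], [-0.003, 0.001, -1.0]]
force: [-0.1, -0.9, -0.8]
gripper_width: 0.476
finger_force: 15.0
```

```bash
python3 - <<'E'
from h import *
s=robot.get_state(); f=cams.grab_frame("wrist"); cv2.imwrite("pics/w13.png",f[:,:,::-1])
print(s["eef_pos"],s["ee_rot"],s["time"])
E
```

```text
[ 0.4703 -0.1062  0.1916] [[-0.9201  0.3918  0.003 ]
 [ 0.3918  0.9201 -0.0006]
 [-0.003   0.0006 -1.    ]] 30.9
```

View pics/w13.png

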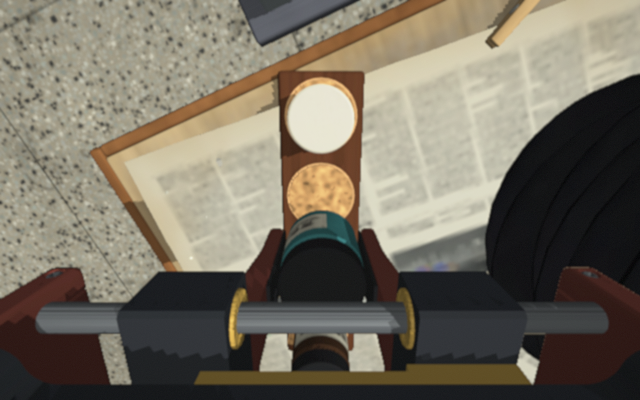

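The teal jar is above the last free seat (321,195); h44 shows centred on its seat at (321,117). Fit the held lid's offset.

```bash
python3 - <<'E'
from h import *
from scipy.optimize import least_squares
s=robot.get_state(); f=cv2.imread("pics/w13.png")[:,:,::-1].copy(); H=hsv(f).astype(int);h,ss,v=H[...,0],H[...,1],H[...,2]
print([tuple(f[r,318]) for r in range(234,262,2)])
c=[]
for u in range(290,352,2):
    col=f[225:275,u].max(1).astype(int); r=225+np.argmin(np.diff(cv2.GaussianBlur(col.astype(np.float32),(1,3),0).ravel())); c.append((u,r))
P=np.array([ray("wrist",p,s["eef_pos"][2]-.0383,s)[:2] for p in c])*1000
r=least_squares(lambda q:np.hypot(*(P-q).T)-21,[470,-106],loss="soft_l1",f_scale=.5); print(c[::5],r.x,np.abs(r.fun).mean())
E
```

```text
[(np.uint8(38), np.uint8(78), np.uint8(78)), (np.uint8(40), np.uint8(80), np.uint8(79)), (np.uint8(24), np.uint8(36), np.uint8(37)), (np.uint8(17), np.uint8(17), np.uint8(18)), (np.uint8(20), np.uint8(19), np.uint8(22)), (np.uint8(18), np.uint8(17), np.uint8(17)), (np.uint8(20), np.uint8(20), np.uint8(21)), (np.uint8(25), np.uint8(26), np.uint8(27)), (np.uint8(26), np.uint8(27), np.uint8(29)), (np.uint8(25), np.uint8(27), np.uint8(25)), (np.uint8(23), np.uint8(24), np.uint8(24)), (np.uint8(24), np.uint8(26), np.uint8(25)), (np.uint8(24), np.uint8(27), np.uint8(24)), (np.uint8(25), np.uint8(25), np.uint8(26))]
[(290, np.int64(250)), (300, np.int64(242)), (310, np.int64(238)), (320, np.int64(237)), (330, np.int64(238)), (340, np.int64(241)), (350, np.int64(247))] [ 467.0607 -104.9067] 0.1865146261813564
```

carry_out:
  series:
    - [[-0.008, 0, -0.2], [0, 0, 0], -1]
    - [[-0.008, 0, -0.35], [0, 0, 0], -1]
    - [[-0.008, 0, -0.41], [0, 0, 0], -1]
    - [[-0.008, 0, -0.41], [0, 0, 0], -1]
    - [[-0.008, 0, -0.41], [0, 0, 0], -1]
    - [[-0.008, 0, -0.41], [0, 0, 0], -1]

```text
time: 31.55
eef_pos: [0.4683, -0.1068, 0.1093]
ee_rot: [[-0.92, 0.392, 0.003], [0.392, 0.92, -0.001], [-0.003, 0.0, -1.0]]
force: [-1.0, 0.5, -1.5]
gripper_width: 0.472
finger_force: 15.0
```

carry_out:
  series:
    - [[0, 0.005, -0.02], [0, 0, 0], -1]
    - [[0, 0.005, -0.03], [0, 0, 0], -1]
    - [[0, 0.005, -0.03], [0, 0, 0], -1]
    - [[0, 0.005, -0.03], [0, 0, 0], 0.7]
    - [[0, 0.005, -0.03], [0, 0, 0], 0.7]
    - [[0, 0.005, -0.03], [0, 0, 0], 0.7]
    - [[0, 0.005, -0.03], [0, 0, 0], 0.7]
    - [[0, 0, 0.2], [0, 0, 0], 1]
    - [[0, 0, 0.5], [0, 0, 0], 1]
    - [[0, 0, 0.8], [0, 0, 0], 1]
    - [[0, 0, 1], [0, 0, 0], 1]
    - [[0, 0, 1], [0, 0, 0], 1]

```text
time: 32.75
eef_pos: [0.4693, -0.107, 0.313]
ee_rot: [[-0.92, 0.392, 0.009], [0.392, 0.92, -0.002], [-0.009, 0.001, -1.0]]
force: [1.1, -0.5, -0.0]
gripper_width: 0.999
finger_force: 0.0
```

carry_out:
  series:
    - [[0.4, -0.15, 0.5], [0, 0, 0], 1]
    - [[0.4, -0.15, 0.5], [0, 0, 0], 1]
    - [[0.4, -0.15, 0.5], [0, 0, 0], 1]
    - [[0.4, -0.15, 0.5], [0, 0, 0], 1]
    - [[0.4, -0.15, 0.5], [0, 0, 0], 1]
    - [[0.4, -0.15, 0.5], [0, 0, 0], 1]

```text
time: 33.35
eef_pos: [0.5456, -0.136, 0.4053]
ee_rot: [[-0.92, 0.392, -0.004], [0.392, 0.92, 0.001], [0.004, -0.001, -1.0]]
force: [0.3, 0.5, 0.0]
gripper_width: 1.0
finger_force: 0.0
```

```bash
python3 - <<'E'
from h import *
s=robot.get_state(); f=cams.grab_frame("wrist"); print(s["eef_pos"],s["force"])
g=cams.grab_frame("scene")[130:230,340:460]
w=np.zeros((600,640,3),np.uint8); w[:400]=f; w[400:600,:240]=cv2.resize(g,None,fx=2,fy=2,interpolation=2)
w[400:,250:490]=cv2.resize(f[60:160,260:380],None,fx=2,fy=2)
cv2.imwrite("pics/w14.png",w[:,:,::-1]); cv2.imwrite("pics/w14raw.png",f[:,:,::-1])
E
```

```text
[ 0.5456 -0.136   0.4053] [0.3368 0.4714 0.0066]
```

View pics/w14.png

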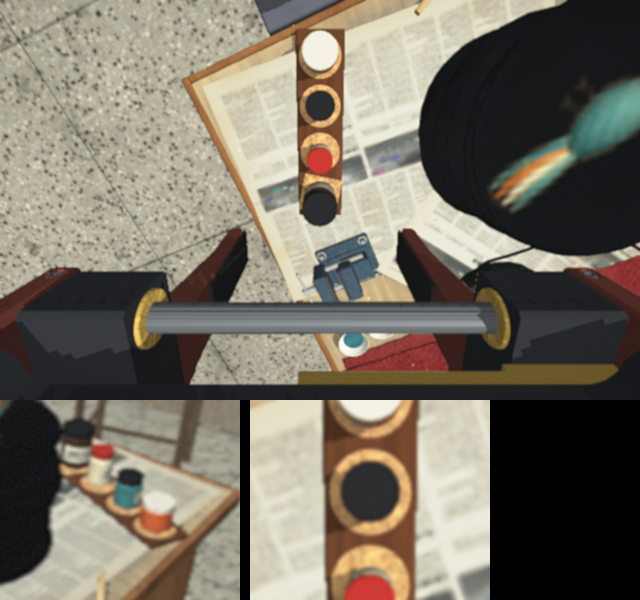

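All four jars stand upright in order on their seats (lids at (320,51), (320,106), (319,160), (320,207)). One numeric centring check from the same picture.

```bash
python3 - <<'E'
from h import *
s=robot.get_state(); f=cv2.imread("pics/w14raw.png")[:,:,::-1].copy(); H=hsv(f).astype(int);h,ss,v=H[...,0],H[...,1],H[...,2]
u=np.array([.9196,-.393]);n=np.array([.393,.9196]);sq=np.array([598,-161.5])
for nm,z,m,b,k in [("h44",.057,(v>185)&(ss<40),(300,28,341,75),3),("h52",.065,v<60,(300,85,341,128),2),("h60",.073,((h<8)|(h>172))&(ss>150)&(v>90),(300,140,341,180),1),("h70",.083,v<60,(300,180,345,230),0)]:
    x0,y0,x1,y1=b;q=np.zeros(m.shape,np.uint8);q[y0:y1,x0:x1]=m[y0:y1,x0:x1]
    c=cv2.convexHull(max(cv2.findContours(q,0,1)[0],key=cv2.contourArea))
    P=np.array([ray("wrist",p[0],z,s)[:2] for p in c])*1000
    (x,y),r=cv2.minEnclosingCircle(P.astype(np.float32)); d=np.array([x,y])-(sq-70*k*u); print(nm,x,y,2*r,"along",d@u,"across",d@n)
E
```

```text
h44 406.64129638671875 -79.3822021484375 46.15073013305664 along 1.778005201562487 across 0.31155638427733706
h52 469.83770751953125 -106.54694366455078 37.10112762451172 along 0.5612470951294244 across 0.1670496612548845
h60 537.1830444335938 -135.60154724121094 37.89274597167969 along 3.9025569269286677 across -0.08484638061524286
h70 594.7424926757812 -161.83590698242188 54.7162971496582 along -2.8635922912597653 across -1.589100439453125
```

```bash
python3 -c "
from bench import robot
print(robot.hand_in())"
```

```text
the job is handed in; nothing more can be done
None
```

The job is handed in: all four jars stand upright and released in height order, from the tallest on the square seat to the shortest on the round end seat. My last measurement puts each within about 4 mm of its seat centre, and the red-lidded jar is the furthest off.

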